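Space the absorber plates on the attenuation rail

TASK

Set the three absorber plates on the rail at equal gaps with the spacing gauge: hold the gauge by its handle, fork it over the plate nearest the blue stop and slide it until the yellow leg bears snugly on the stop, keep it snug for half a second and lift it straight off; then step along the row, the second plate against the first and the third against the second, without shifting the plates already set. Go gently (never more than 25 N on the stop, no hard knocks on the plates), move the plates with the gauge only, never with the gripper, and at the end leave the gauge standing upright on the worktop, with the bystanders where they were.

Things in the scene. Friction and masses are not known exactly. Their poses are not given: they have to be found in the camera images.
- rail: Aluminium guide rail lying on the worktop, fixed: 350 mm long (y), 66 mm wide (x), top 18 mm above the worktop. Origin: middle of its underside. y axis along the rail towards the blue stop, z up.
- stop: Blue end stop fixed near the rail's +y end: an upright 10 mm thick, 46 mm wide, rounded top 95 mm above the worktop, on a black foot. Origin: middle of the foot's underside, 18 mm above the worktop. Its working face looks to -y and lies 1 to 9 mm to the -y side of the origin (set by hand, not measured). Axes as the rail.
- plate_1: First (nearest the stop): upright pale aluminium plate, 10 mm thick (y), 46 wide (x), rounded top edge 95 mm above the worktop, on a black foot 18 mm long (y) that slides along the rail with about 5 N friction and stays where left. Origin: middle of the foot's underside, 18 mm above the worktop. Clamped by hand: the plate's middle stands up to 4 mm off the origin along y, either way, not measured. Axes as the rail.
- plate_2: Second (middle): upright copper plate, 10 mm thick (y), 46 wide (x), rounded top edge 95 mm above the worktop, on a black foot 18 mm long (y) that slides along the rail with about 5 N friction and stays where left. Origin: middle of the foot's underside, 18 mm above the worktop. Clamped by hand: the plate's middle stands up to 4 mm off the origin along y, either way, not measured. Axes as the rail.
- plate_3: Third (farthest): upright dark steel plate, 10 mm thick (y), 46 wide (x), rounded top edge 95 mm above the worktop, on a black foot 18 mm long (y) that slides along the rail with about 5 N friction and stays where left. Origin: middle of the foot's underside, 18 mm above the worktop. Clamped by hand: the plate's middle stands up to 4 mm off the origin along y, either way, not measured. Axes as the rail.
- gauge: Loose spacing gauge, about 0.15 kg, 74 mm tall, 32 mm wide (x), standing on two legs. Origin: underside, middle of the slot. Along y: thin grey pusher leg -13.75 to -5.75 mm; slot 11.5 mm wide, 26 deep, open below; yellow spacer leg 5.75 to 21.75 mm (16 thick). Leg ends rounded (4 mm): it finds its way over a rounded plate edge up to 5 mm off centre; lower it slowly there. Yellow leg goes towards the stop (gauge y along rail y).
- gauge_handle (a point): Middle of the gauge's black handle, on the gauge's z axis, 54 mm above its underside: 24 x 24 mm square, from 34 to 74 mm above the underside (grey bridge below it, 26 to 34 mm).
- gauge_spacer (a point): Outer face of the yellow leg, 13 mm above the gauge's underside: this face bears on the stop or on a set plate while the grey leg pushes the next plate. It takes about 5 N to slide a plate. On the stop the push then rises sharply; on a set plate it rises to about 10 N, where that plate starts to slide too: stop at 7 to 9 N. A gap of 16 to 17.5 mm remains.
- lead_pig: Bystander: grey lead vial pot with round knob, 46 mm across, 84 mm tall, loose. Origin: middle of the underside.
- vial: Bystander: small glass vial, green band, blue cap, 22 mm across, 46 mm tall, loose. Origin: middle of the underside.
Things that resemble listed ones, but are neither listed nor needed, are in the scene too. What is shaped like the gauge but purple or turquoise is not meant.

How it is judged (in metres and radians):
On the way, in this order (a step that is already met when the one before it is completed fails the run):
1. the gauge bears snugly on the stop and on the first plate, for 0.2 s (contact force between gauge and stop above 1.5 N and contact force between gauge and plate_1 above 1.5 N and y of plate_1 in the frame of stop between -0.0285 and -0.025 m), for 0.2 s.
2. the gauge bears snugly on the first and second plates, for 0.2 s (contact force between gauge and plate_1 above 1.5 N and contact force between gauge and plate_2 above 1.5 N and y of plate_2 in the frame of plate_1 between -0.024 and -0.0205 m), for 0.2 s.
3. the gauge bears snugly on the second and third plates, for 0.2 s (contact force between gauge and plate_2 above 1.5 N and contact force between gauge and plate_3 above 1.5 N and y of plate_3 in the frame of plate_2 between -0.0335 and -0.03 m), for 0.2 s.
At the end, for the whole second after the job is handed in: The three free gaps (stop to first plate, first to second, second to third) are each between 15.5 and 19.0 mm, and the gauge stands upright (within 0.1 rad), at rest and let go, on the worktop (not on the rail) (y of plate_1 in the frame of stop between -0.0285 and -0.025 m and y of plate_2 in the frame of plate_1 between -0.024 and -0.0205 m and y of plate_3 in the frame of plate_2 between -0.0335 and -0.03 m and height (world z) of gauge between -0.004 and 0.004 m and angle between gauge's own z axis and vertical below 0.1 rad and linear speed of gauge below 0.01 m/s); the robot touches nothing.
It fails at once if more than 25 N between the gauge and the stop (contact force between gauge and stop above 25 N).
It fails at once if more than 50 N (a hard knock) between the gauge and a plate (contact force between gauge and plate_1 above 50 N or contact force between gauge and plate_2 above 50 N or contact force between gauge and plate_3 above 50 N).
It fails at once if the gripper itself touches a plate (over 1 N) (contact force between any of the fingers, the arm and plate_1 above 1 N or contact force between any of the fingers, the arm and plate_2 above 1 N or contact force between any of the fingers, the arm and plate_3 above 1 N).
It fails at once if a bystander moved by more than 20 mm (distance of any of lead_pig, vial from where it was at the start of the episode above 0.02 m).
It also fails if it takes over 72 s, if anything falls off the work surface, if the arm or the gripper's body presses on something with over 40 N, if the wrist force passes 120 N, or if a joint passes its speed limit or range.

ROBOT

A 6-joint arm with a two-finger parallel gripper is mounted at the origin on a cart in front of the work surface, level with it; the furniture and walls round the work are solid. World frame = base frame: x ahead of the robot, y to its left, z up, the work surface at z = 0. Lengths are in mm, angles in rad, forces in N, time in s.
With the tool pointing down it reaches from about 350 to 875 mm from the base axis. Payload 4.2 kg.
Tool frame: the origin (TCP) lies at the very end of the fingers, on their centre line; the grasp point (between the pads) lies arm.grip_depth behind it (arm.grip_depth is the distance from the TCP to the grasp point, in mm); z points along the fingers, y is the direction in which the jaws open and shut (so a half turn about z gives the same grasp; the last joint's range is limited). The gripper opens to 85 mm and grips with 20 to 120 N. Pads are 22 mm wide; open, the fingers measure 114 mm over their backs; the gripper's body (76 mm by 85 mm) begins 54 mm behind the grasp point. The pads swing forward as they close: fully open they stand 13 mm farther back than shut.
Start: joints at [-1.011, 0.385, 0.008, 0, -1.194, -0.259], TCP at [185.193, -596.911, 231.312] pointing down, gripper open.
Joint ranges: [-3.14, 3.14], [-1.21, 2.06], [-1.07, 1.41], [-3.16, 2.05], [-2.99, -0.16], [-3.1, 3.1]. Speed limits (rad/s): [2.79, 2.79, 3.14, 3.14, 3.14, 3.14].

INTERFACE

Orientations are given as a unit quaternion [x, y, z, w].
In Python, from bench import arm, optics, workorder gives the robot as it stands. The module is installed in compiled form; this text tells all that it offers.
- The arm moves only by the tool play_rows, never from a script. Its arguments are lists of equal length, an entry for each row: "travel": the shift along the tool's x, y, z in m, a list of three; "rotation": the turn, a rotation vector about the tool's x, y, z in rad, a list of three; "grip": the opening, from 0 (shut) to 1 (fully open). In form: {"travel": [[x, y, z], ...], "rotation": [[rx, ry, rz], ...], "grip": [grip, ...]}. A call has 1 to 12 rows; each row shifts and turns the commanded pose from where the row before left it, along the tool's axes as they then stand; what a row does not reach is not made up. A row lasts 1/12 s, in which the tool goes at most 41.7 mm and 7.16 degrees, less where a joint would pass 70% of its speed; a pose out of reach is approached as far as the arm can. A call is refused whole if a number of a shift passes 0.0417 or a number of a turn 0.125, either way. A call with a gripper value outside its range is refused whole. The fingers move at their own pace and stop on an object; the grip force is fixed at half the most. Time passes only in rows, so rows that do not move let the fingers close. It gives the time, the measured TCP pose, the force and the opening at its end, in the units of the state.
- arm.read_state(): the state, without advancing time (a new reading comes with each control period).
- optics.get_image(name): name is "scene" or "top"; returns a dict with "image" (420x560x3 uint8, blue, green, red), "depth" (420x560 float32, mm along the optical axis (not along the pixel's ray), 0 where there is no reading), "camera_matrix" (3x3 intrinsics, pixels), "R" (3x3) and "t" (3): a world point X has camera coordinates R X + t. Camera axes: x right, y down, z forward; pixel columns grow to the right and rows downward; lengths in mm; the calibration is good to about 2 mm. A picture is of the moment at which its call begins.
- workorder.job_done(): hands the job in, once; it reports no verdict.
The state is a dict: "clock": time; "joints": joint angles; "joint_vel": joint speeds; "joint_efforts": joint torques, N m; "position": TCP position; "ee_rot": TCP orientation; "contact_force": force on the tool from outside, world axes, zero at the start; "wrist_torque": the same for the moment, N m; "gripper_width": finger opening in mm.
Only numpy, scipy, OpenCV 4.12 (cv2) and the standard library are available. Lean on these libraries where they do the work, as an engineer would, in place of code of your own. Each camera call takes 0.05 s, during which the arm holds its last target. There are 200 camera calls.

## Working session

There is one attempt and no reset: what is moved stays moved. The work goes in short steps, Python scripts to look and compute and a tool call to move; the robot and the scene stay as the last step left them, time stands still between calls to the robot, and variables do not carry over. Pictures are saved under pics/ and viewed, about 8 in all and at most 12, crops included, and the job is handed in when it is done.

Besides the shell and the picture viewer there is one more tool, called after "Call:" as name(argument=value, ...), one argument or row to a line, values as JSON. play_rows: Moves the arm, as the interface text tells. Its arguments: {"type":"object","properties":{"travel":{"type":"array","items":{"type":"array","items":{"type":"number"}}},"rotation":{"type":"array","items":{"type":"array","items":{"type":"number"}}},"grip":{"type":"array","items":{"type":"number"}}},"required":["travel","rotation","grip"]}

```bash
mkdir -p pics; cat > h.py <<'E'
import numpy as np, cv2
from bench import arm, optics, workorder
def load(n):
    d=np.load(f'{n}.npz'); return d
def snap(n,tag):
    d=optics.get_image(n); np.savez(f'{tag}.npz',**d); cv2.imwrite(f'pics/{tag}.png',d['image']); return d
def ray(d,u,v):
    K,R,t=d['camera_matrix'],d['R'],d['t']
    c=-R.T@t; r=R.T@np.linalg.solve(K,[u,v,1.]); return c,r
def onz(d,u,v,z):
    c,r=ray(d,u,v); return c+r*(z-c[2])/r[2]
def pts(d):
    K,R,t=d['camera_matrix'],d['R'],d['t']; Z=d['depth'].astype(float)
    v,u=np.indices(Z.shape); P=np.stack([(u-K[0,2])/K[0,0]*Z,(v-K[1,2])/K[1,1]*Z,Z],-1)
    return (P-t)@R
E
python3 - <<'E'
from h import *
s=arm.read_state(); print(s, arm.grip_depth)
for n in('scene','top'):
    d=snap(n,n+'0'); print(n,d['camera_matrix'].tolist(),(-d['R'].T@d['t']).tolist(),d['R'].tolist())
E
```

```text
{'clock': 0.0, 'joints': array([-1.01135742e+00,  3.85555455e-01,  6.59581230e-03, -5.04470796e-04,
       -1.19398668e+00, -2.58601374e-01]), 'joint_vel': array([ 0.0008082 ,  0.00076718,  0.0010248 , -0.00261896,  0.00051494,
       -0.00059748]), 'joint_efforts': array([ 5.66845192e-04, -3.92288911e+01,  1.88399827e+01,  4.18625951e+00,
       -4.74318804e-03,  1.31006553e-05]), 'position': array([ 185.04164072, -596.35677187,  230.20968814]), 'ee_rot': array([-1.49760081e-01,  9.88721754e-01,  1.07956025e-03, -2.12436651e-04]), 'contact_force': array([-0.13498462,  0.88386073,  0.15412031]), 'wrist_torque': array([-0.01523968, -0.03446021,  0.01881263]), 'gripper_width': 85.43833284698187} 18.700000000000003
scene [[384.24971050203004, 0.0, 275.35527753857974], [0.0, 384.24971050203004, 213.06756293845092], [0.0, 0.0, 1.0]] [228.22163134058601, 403.7339716405323, 687.3700731788456] [[-0.8153607763777803, -0.5789194895739233, -0.00624731431028872], [-0.4197995380798589, 0.5986154269379145, -0.6822227777345723], [0.3986918009848715, -0.5536350740545677, -0.731117673568375]]
top [[491.15849632943053, 0.0, 278.89719074273563], [0.0, 491.15849632943053, 208.65757979260349], [0.0, 0.0, 1.0]] [294.0468060057767, -49.36638730870336, 1331.8257898205193] [[0.11547703353419357, -0.99330543911523, 0.0030593055164188413], [-0.9700980997021338, -0.11343992197297012, -0.21457180862609934], [0.21348239196817076, 0.021810289472322428, -0.9767034245832672]]
```

View pics/scene0.png

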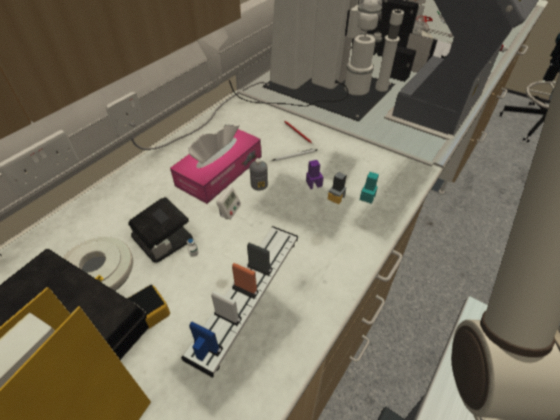

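View pics/top0.png

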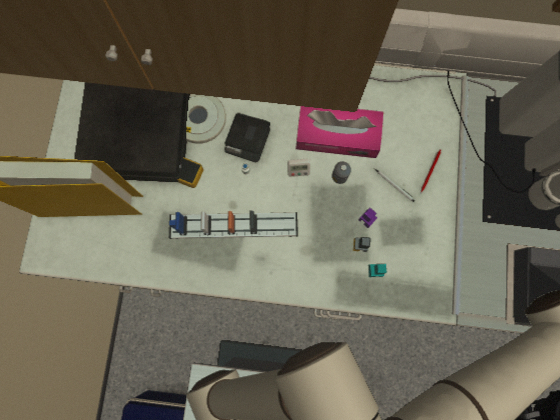

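Top view: the rail runs from (170,225) to (297,224), with the blue stop at (178,222), pale plate (205,222), copper (231,222) and dark plate (253,221). The true gauge (yellow leg) is at (362,243), between the purple and turquoise decoys. In the scene view the gauge is at (338,187) and the stop at (205,340). I'll measure from depth next.

```bash
python3 - <<'E'
from h import *
np.set_printoptions(precision=1,suppress=True)
for n in('scene0','top0'):
    d=load(n);P=pts(d);im=d['image'];hsv=cv2.cvtColor(im,cv2.COLOR_BGR2HSV)
    v,u=np.indices(im.shape[:2])
    boxes=dict(stop=(185,315,225,365),p1=(210,285,242,325),p2=(228,258,260,298),p3=(245,238,275,275),gauge=(325,168,352,206)) if n=='scene0' else dict(stop=(165,205,190,240),p1=(195,205,215,240),p2=(222,205,241,240),p3=(245,205,265,240),gauge=(350,230,375,256))
    print(n,'table z',np.median(P[...,2][(d['depth']>0)&(abs(P[...,2])<15)]))
    for k,(a,b,c,e) in boxes.items():
        m=(u>=a)&(u<=c)&(v>=b)&(v<=e)&(d['depth']>0)
        lo=8 if k=='gauge' else 60
        q=P[m&(P[...,2]>lo)&(P[...,2]<130)]
        print(k,len(q),'min',np.percentile(q,3,0),'med',np.median(q,0),'max',np.percentile(q,97,0))
        if k!='gauge':
            t=q[q[:,2]>85]; print('   top',len(t),t.mean(0) if len(t) else '')
            if len(t)>3:
                 w=np.polyfit(t[:,0],t[:,1],1); print('   dy/dx',w[0])
    # yellow
    a,b,c,e=boxes['gauge']; m=(u>=a)&(u<=c)&(v>=b)&(v<=e)
    y=m&(hsv[...,0]>12)&(hsv[...,0]<35)&(hsv[...,1]>110); print('yellow',y.sum(),u[y].mean(),v[y].mean(),np.percentile(P[y],[5,50,95],axis=0))
    q=m&(P[...,2]>65)&(P[...,2]<85);print('handle top',q.sum(),P[q].mean(0), P[q].min(0),P[q].max(0))
    # rail
    A=(170,215,300,245) if n=='top0' else (180,225,300,372)
    m=(u>=A[0])&(u<=A[2])&(v>=A[1])&(v<=A[3])&(P[...,2]>12)&(P[...,2]<24)
    q=P[m]; print('rail',len(q),q.mean(0),cv2.minAreaRect(q[:,:2].astype(np.float32)))
    crop=im[boxes['stop'][1]-25 if n=='scene0' else 195:1000]
d=load('scene0')['image'];e=load('top0')['image']
A=cv2.resize(d[155:215,285:395],None,fx=7,fy=7,interpolation=cv2.INTER_CUBIC)
cv2.imwrite('pics/g.png',A)
A=cv2.resize(d[220:380,170:310],None,fx=3.7,fy=3.7,interpolation=cv2.INTER_CUBIC)
cv2.imwrite('pics/r.png',A)
E
```

```text
scene0 table z -2.0422095794731714
stop 448 min [478.9 231.   61.7] med [497.8 241.   78.1] max [522.1 261.1  93.4]
   top 184 [500.4 237.9  90.9]
   dy/dx 0.1526572951540963
p1 319 min [487.8 166.4  61.6] med [506.9 174.7  84.4] max [531.1 179.3  93.6]
   top 153 [509.1 173.1  91. ]
   dy/dx 0.1391631475601446
p2 320 min [497.4  77.4  60.8] med [518.3 106.2  82.6] max [541.2 110.7  93.8]
   top 139 [518.9 105.   90.7]
   dy/dx 0.10748306673113103
p3 358 min [499.6  42.4  61.6] med [520.   51.9  85.1] max [548.3 105.8  93.6]
   top 179 [520.1  66.2  90.7]
   dy/dx -0.9417537614381657
gauge 372 min [ 491.8 -261.3   10.5] med [ 503.3 -240.7   38.1] max [ 520.5 -229.7   73.1]
yellow 95 334.33684210526314 197.7263157894737 [[ 491.6 -238.9    4.8]
 [ 504.3 -230.6   15.7]
 [ 521.4 -229.    25.8]]
handle top 87 [ 506.7 -249.2   70.8] [ 495.5 -263.4   65.5] [ 519.7 -238.1   74.5]
rail 3048 [512.9 116.6  16.1] ((583.9693603515625, 109.16755676269531), (193.97979736328125, 349.4230651855469), 7.8702006340026855)
top0 table z 0.611048646513121
stop 151 min [481.4 229.1  63.7] med [501.9 235.   
[... 199 characters left out ...]
 dy/dx 0.13423496624449022
p2 95 min [499.   95.   61.2] med [519.1 100.   91.6] max [543.2 106.7  98.5]
   top 72 [521.7 101.   93.3]
   dy/dx 0.12983721360569975
p3 95 min [507.   40.3  70.5] med [528.   46.4  92.4] max [550.9  53.1  97.9]
   top 73 [528.9  47.6  93.5]
   dy/dx 0.12067035104190664
gauge 218 min [ 493.3 -263.2   10.2] med [ 504.8 -244.1   47.9] max [ 521.9 -230.6   78.5]
yellow 16 355.0 246.1875 [[ 492.8 -246.     2.2]
 [ 497.1 -231.9   26.3]
 [ 517.8 -230.3   29.8]]
handle top 93 [ 508.1 -251.7   73.5] [ 496.6 -264.4   65.1] [ 521.9 -240.2   81.5]
rail 2054 [520.7  81.8  18. ] ((520.6318969726562, 98.01300811767578), (61.99026107788086, 346.5056457519531), 7.3812575340271)
```

View pics/g.png

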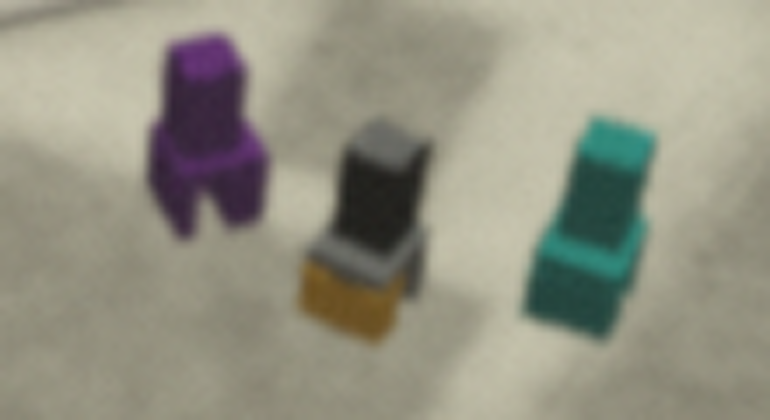

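View pics/r.png

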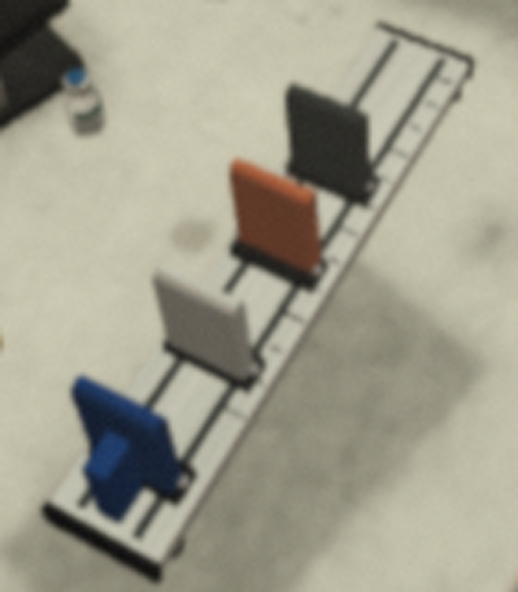

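Crops: the gauge stands upright with its yellow leg on the +y side, with the decoys to either side of it. On the rail, from bottom to top, are the stop, pale, copper and dark plates, all clear of each other. Rail yaw is about 7.4° from three separate fits. Next I need the gauge yaw and the overhead clearance.

```bash
python3 - <<'E'
from h import *
np.set_printoptions(precision=1,suppress=True)
d=load('scene0');P=pts(d);hsv=cv2.cvtColor(d['image'],cv2.COLOR_BGR2HSV)
v,u=np.indices(P.shape[:2]); box=(u>325)&(u<352)&(v>168)&(v<206)
y=box&(hsv[...,0]>12)&(hsv[...,0]<35)&(hsv[...,1]>110)&(P[...,2]>4)&(P[...,2]<22)&(P[...,1]>-245)
q=P[y];w=np.polyfit(q[:,0],q[:,1],1);print('yellow face slope',w[0],'yaw',np.arctan(w[0]),'mid',q.mean(0),q.min(0),q.max(0))
d=load('top0');P=pts(d);v,u=np.indices(P.shape[:2]); box=(u>345)&(u<380)&(v>225)&(v<258)
for lo in(22,62):
  q=P[box&(P[...,2]>lo)&(P[...,2]<90)];print(lo,cv2.minAreaRect(q[:,:2].astype(np.float32)))
for n in('scene0','top0'):
  d=load(n);P=pts(d);m=(d['depth']>0)&(P[...,2]>250)&(P[...,0]>300)&(P[...,0]<1200);q=P[m]
  for a in range(-400,500,150):
    k=q[(q[:,1]>a)&(q[:,1]<a+150)]
    if len(k)>20: print(n,a,'min x',np.percentile(k[:,0],1),'min z',np.percentile(k[:,2],1))
for nm,(uu,vv) in dict(pig=(342,170),vial=(246,168),purple=(369,217),teal=(377,270)).items():
  print(nm,P[vv-2:vv+3,uu-2:uu+3].reshape(-1,3).mean(0))
E
```

```text
yellow face slope 0.11148938989610124 yaw 0.11103087127222612 mid [ 505.6 -231.4   13.1] [ 491.3 -242.1    4.1] [ 523.6 -228.8   21.9]
22 ((508.84222412109375, -248.1637420654297), (31.609458923339844, 35.594783782958984), 0.9845152497291565)
62 ((508.9638366699219, -251.57550048828125), (24.692045211791992, 23.618301391601562), 5.394280433654785)
scene0 -250 min x 703.0669912786415 min z 419.91885378950826
scene0 -100 min x 702.9967162795823 min z 420.7711001535246
scene0 50 min x 702.8997496825608 min z 421.3563348806825
scene0 200 min x 702.7744050181766 min z 421.08758643533054
scene0 350 min x 507.49068174806723 min z 251.26389316688844
top0 -400 min x 1013.1928012470372 min z 250.74618306949975
top0 -250 min x 704.045874437301 min z 264.41383511092283
top0 -100 min x 704.2221284632953 min z 428.4823989862612
top0 50 min x 704.4539715803276 min z 427.3024736831884
top0 200 min x 683.9781132852327 min z 426.82610114920544
top0 350 min x 507.63054394432856 min z 256.1823125996587
pig [ 692.8 -176.2   76. ]
vial [679.9  82.4  38.1]
purple [ 563.6 -250.2  120.8]
teal [ 439.5 -289.8   67.9]
```

Call:
play_rows(
  travel=[
    [0,0,0],
    [0,0,0],
    [-0.028,0.025,0],
    [-0.028,0.025,0],
    [-0.028,0.025,0],
    [-0.028,0.025,0],
    [-0.028,0.025,0],
    [-0.028,0.025,0],
    [-0.028,0.025,0],
    [-0.028,0.025,0],
    [-0.028,0.025,0],
    [-0.028,0.025,0],
  ],
  rotation=[
    [0,0,0.0975],
    [0,0,0.0975],
    [0,0,0],
    [0,0,0],
    [0,0,0],
    [0,0,0],
    [0,0,0],
    [0,0,0],
    [0,0,0],
    [0,0,0],
    [0,0,0],
    [0,0,0],
  ],
  grip=[1,1,1,1,1,1,1,1,1,1,1,1],
)

```text
clock: 1.1
position: [437.9, -317.0, 231.1]
ee_rot: [-0.053, 0.999, 0.0, -0.0]
contact_force: [-0.1, -0.2, -0.4]
gripper_width: 85.6
```

Call:
play_rows(
  travel=[
    [-0.025,0.02,0],
    [-0.025,0.02,0.01],
    [-0.027,0.02,0.01],
    [0,0,0.03],
    [0,0,0.03],
    [0,0,0.02],
    [0,0,0],
    [0,0,0],
    [0,0,0],
  ],
  rotation=[
    [0,0,0],
    [0,0,0],
    [0,0,0],
    [0,0,0],
    [0,0,0],
    [0,0,0],
    [0,0,0],
    [0,0,0],
    [0,0,0],
  ],
  grip=[0.8,0.8,0.8,0.8,0.8,0.8,0.8,0.8,0.8],
)

```text
clock: 1.85
position: [508.4, -251.4, 132.7]
ee_rot: [-0.053, 0.999, -0.001, 0.001]
contact_force: [1.0, -0.2, 0.3]
gripper_width: 68.5
```

Call:
play_rows(
  travel=[
    [0,0,0.03],
    [0,0,0.03],
    [0,0,0.02],
    [0,0,0.012],
    [0,0,0],
    [0,0,0],
    [0,0,0],
    [0,0,0],
    [0,0,0],
    [0,0,0],
    [0,0,0],
    [0,0,0],
  ],
  rotation=[
    [0,0,0],
    [0,0,0],
    [0,0,0],
    [0,0,0],
    [0,0,0],
    [0,0,0],
    [0,0,0],
    [0,0,0],
    [0,0,0],
    [0,0,0],
    [0,0,0],
    [0,0,0],
  ],
  grip=[0.8,0.8,0.8,0.8,0.8,0.2,0.2,0.2,0.2,0.2,0.2,0.2],
)

```text
clock: 2.85
position: [508.9, -251.4, 41.3]
ee_rot: [-0.053, 0.999, -0.001, 0.002]
contact_force: [0.0, -0.1, 6.9]
gripper_width: 22.8
```

Call:
play_rows(
  travel=[
    [0,0,0],
    [0,0,0],
    [0,0,0],
    [0,0,-0.005],
    [0,0,-0.015],
    [0,0,-0.03],
    [0,0,-0.03],
    [0,0,-0.03],
    [0,0,-0.02],
    [0,0,0],
    [0,0,0],
  ],
  rotation=[
    [0,0,0],
    [0,0,0],
    [0,0,0],
    [0,0,0],
    [0,0,0],
    [0,0,0],
    [0,0,0],
    [0,0,0],
    [0,0,0],
    [0,0,0],
    [0,0,0],
  ],
  grip=[0,0,0,0,0,0,0,0,0,0,0],
)

```text
clock: 3.77
position: [507.4, -250.7, 170.0]
ee_rot: [-0.053, 0.999, 0.0, 0.001]
contact_force: [-0.4, -0.3, -3.5]
gripper_width: 23.4
```

```bash
python3 - <<'E'
from h import *
np.set_printoptions(precision=1,suppress=True)
s=arm.read_state();print(s['position'],s['contact_force'],s['gripper_width'],s['ee_rot'])
d=snap('scene','scene1');cv2.imwrite('pics/s1.png',cv2.resize(d['image'][60:230,260:430],None,fx=3.4,fy=3.4,interpolation=cv2.INTER_CUBIC))
P=pts(d);hsv=cv2.cvtColor(d['image'],cv2.COLOR_BGR2HSV)
y=(hsv[...,0]>12)&(hsv[...,0]<35)&(hsv[...,1]>110)&(P[...,2]>50)&(P[...,2]<200)&(P[...,1]<-150)&(P[...,1]>-300)&(P[...,0]<560)
v,u=np.indices(y.shape);print(y.sum(),u[y].mean(),v[y].mean(),np.percentile(P[y],[3,50,97],axis=0))
q=P[y];A=np.c_[q[:,0],q[:,2],np.ones(len(q))];r=np.linalg.lstsq(A,q[:,1],rcond=None)[0];print('dy/dx,dy/dz',r.round(3))
E
```

```text
[ 507.4 -250.7  170. ] [-0.4 -0.3 -3.5] 23.373428919582395 [-0.1  1.   0.   0. ]
133 340.74436090225566 157.796992481203 [[ 488.7 -238.7  132.4]
 [ 502.3 -227.9  144.7]
 [ 518.5 -225.1  155.8]]
dy/dx,dy/dz [   0.2    0.  -334.1]
```

View pics/s1.png

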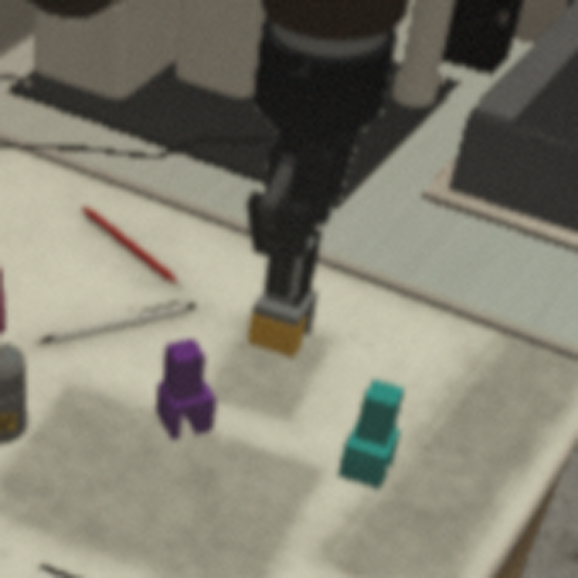

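The gauge is held and upright in the jaws, with its yellow leg toward +y; the decoys haven't moved. Now I'll carry it above plate 1.

Call:
play_rows(
  travel=[
    [0,0.01,0],
    [-0.0053,0.038,0],
    [-0.0053,0.038,0],
    [-0.0053,0.038,0],
    [-0.0053,0.038,0],
    [-0.0053,0.038,0],
    [-0.0053,0.038,0],
    [-0.0053,0.038,0],
    [-0.0053,0.038,0],
    [-0.0053,0.038,0],
    [-0.0053,0.038,0],
    [-0.0053,0.028,0],
  ],
  rotation=[
    [0,0,-0.024],
    [0,0,0],
    [0,0,0],
    [0,0,0],
    [0,0,0],
    [0,0,0],
    [0,0,0],
    [0,0,0],
    [0,0,0],
    [0,0,0],
    [0,0,0],
    [0,0,0],
  ],
  grip=[0,0,0,0,0,0,0,0,0,0,0,0],
)

```text
clock: 4.82
position: [509.6, 173.8, 167.5]
ee_rot: [-0.066, 0.998, -0.001, -0.002]
contact_force: [-0.3, 0.6, -2.0]
gripper_width: 23.0
```

Call:
play_rows(
  travel=[
    [0,0,0.01],
    [0,0,0.01],
    [0,0,0],
    [0,0,0],
  ],
  rotation=[
    [0,0,0],
    [0,0,0],
    [0,0,0],
    [0,0,0],
  ],
  grip=[0,0,0,0],
)

```text
clock: 5.15
position: [510.0, 169.7, 147.4]
ee_rot: [-0.065, 0.998, -0.001, -0.002]
contact_force: [-0.6, -0.1, -2.2]
gripper_width: 23.4
```

```bash
cat >> h.py <<'E'
def near(tag):
    np.set_printoptions(precision=1,suppress=True)
    s=arm.read_state();print(s['clock'],s['position'],s['contact_force'],s['ee_rot'].round(4))
    d=snap('scene',tag);im=d['image'];P=pts(d);hsv=cv2.cvtColor(im,cv2.COLOR_BGR2HSV)
    yw=.13;Y=P[...,1]*np.cos(yw)-P[...,0]*np.sin(yw); X=P[...,0]*np.cos(yw)+P[...,1]*np.sin(yw)
    p=s['position'];print('tcp rail xy',p[0]*np.cos(yw)+p[1]*np.sin(yw),p[1]*np.cos(yw)-p[0]*np.sin(yw))
    lane=(abs(X-530)<40)&(d['depth']>0)
    h,S,V=hsv[...,0],hsv[...,1],hsv[...,2]
    for k,m in dict(yellow=(h>12)&(h<35)&(S>110)&(P[...,2]>60),blue=(h>100)&(h<128)&(S>120)&(P[...,2]>75)&(P[...,2]<99),copper=((h<12)|(h>172))&(S>90)&(P[...,2]>75)&(P[...,2]<99)).items():
        m=m&lane&(Y>-60)&(Y<230)
        if m.sum()>8: print(k,m.sum(),'X',np.percentile(X[m],[3,97]),'Y',np.percentile(Y[m],[3,25,50,75,97]),'Z',np.percentile(P[m][:,2],[3,97]))
    return d,P,X,Y
E
python3 - <<'E'
from h import *
d,P,X,Y=near('s2')
cv2.imwrite('pics/s2c.png',cv2.resize(d['image'][200:400,130:330],None,fx=3,fy=3,interpolation=cv2.INTER_CUBIC))
E
```

```text
5.15 [510.  169.7 147.4] [-0.6 -0.1 -2.2] [-0.1  1.  -0.  -0. ]
tcp rail xy 527.7089312088643 102.19339354687385
yellow 164 X [510.2 538.8] Y [111.9 121.5 124.9 125.2 125.7] Z [108.3 133.6]
blue 193 X [505.2 544.3] Y [167.6 170.5 173.3 174.4 175.2] Z [75.9 93.9]
copper 199 X [506.5 550. ] Y [31.2 35.8 38.5 39.2 40.1] Z [75.9 93.7]
```

View pics/s2c.png

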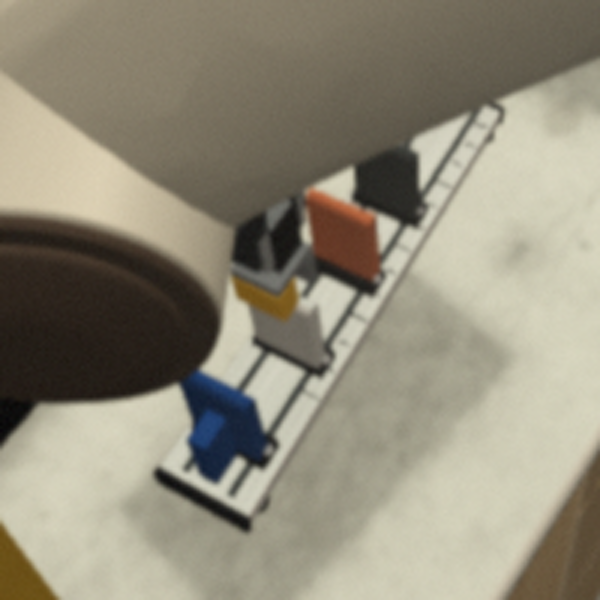

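The gauge hangs over the pale plate, aligned with it to about 1 mm by the numbers (TCP rail-Y 102.2, plate about 103.2). Lowering slowly.

Call:
play_rows(
  travel=[
    [0,0.001,0.004],
    [0,0,0.004],
    [0,0,0.003],
    [0,0,0.002],
    [0,0,0.002],
    [0,0,0.002],
    [0,0,0.002],
    [0,0,0.002],
    [0,0,0],
  ],
  rotation=[
    [0,0,0],
    [0,0,0],
    [0,0,0],
    [0,0,0],
    [0,0,0],
    [0,0,0],
    [0,0,0],
    [0,0,0],
    [0,0,0],
  ],
  grip=[0,0,0,0,0,0,0,0,0],
)

```text
clock: 5.95
position: [511.3, 171.5, 128.2]
ee_rot: [-0.065, 0.998, -0.001, -0.0]
contact_force: [0.1, -2.7, -2.1]
gripper_width: 23.2
```

Call:
play_rows(
  travel=[
    [0,0,0.003],
    [0,0,0.003],
    [0,0,0.003],
    [0,0,0.003],
    [0,0,0.003],
    [0,0,0],
    [0,0,0],
  ],
  rotation=[
    [0,0,0],
    [0,0,0],
    [0,0,0],
    [0,0,0],
    [0,0,0],
    [0,0,0],
    [0,0,0],
  ],
  grip=[0,0,0,0,0,0,0],
)

```text
clock: 6.53
position: [510.8, 171.6, 112.4]
ee_rot: [-0.065, 0.998, -0.0, -0.001]
contact_force: [2.3, -4.7, -3.5]
gripper_width: 23.5
```

Call:
play_rows(
  travel=[
    [0,0.001,0],
    [0,0.002,0],
    [0,0.003,0],
    [0,0.004,0],
    [0,0.004,0],
    [0,0.004,0],
    [0,0.004,0],
    [0,0.003,0],
    [0,0.003,0],
    [0,0.002,0],
    [0,0.001,0],
    [0,0,0],
  ],
  rotation=[
    [0,0,0],
    [0,0,0],
    [0,0,0],
    [0,0,0],
    [0,0,0],
    [0,0,0],
    [0,0,0],
    [0,0,0],
    [0,0,0],
    [0,0,0],
    [0,0,0],
    [0,0,0],
  ],
  grip=[0,0,0,0,0,0,0,0,0,0,0,0],
)

```text
clock: 7.53
position: [506.6, 202.6, 112.4]
ee_rot: [-0.065, 0.998, -0.0, -0.001]
contact_force: [0.8, -4.1, -4.3]
gripper_width: 23.3
```

```bash
python3 -c "
from h import *
near('s3')"
```

```text
7.5333 [506.6 202.6 112.4] [ 0.8 -4.1 -4.3] [-0.1  1.  -0.  -0. ]
tcp rail xy 528.543096470164 135.1817148965735
yellow 105 X [511.2 529. ] Y [143.1 149.2 155.8 158.  158.6] Z [72.4 98.9]
blue 99 X [505.1 522.1] Y [165.6 169.2 171.9 174.3 175. ] Z [76.6 93.7]
```

Call:
play_rows(
  travel=[
    [0,0.001,0],
    [0,0.001,0],
    [0,0.001,0],
    [0,0.001,0],
    [0,0.0005,0],
    [0,0,0],
  ],
  rotation=[
    [0,0,0],
    [0,0,0],
    [0,0,0],
    [0,0,0],
    [0,0,0],
    [0,0,0],
  ],
  grip=[0,0,0,0,0,0],
)

```text
clock: 8.08
position: [506.0, 206.9, 112.8]
ee_rot: [-0.065, 0.998, -0.0, -0.001]
contact_force: [0.2, -4.7, -4.7]
gripper_width: 23.0
```

Call:
play_rows(
  travel=[
    [0,0.0005,0],
    [0,0.0005,0],
    [0,0,0],
  ],
  rotation=[
    [0,0,0],
    [0,0,0],
    [0,0,0],
  ],
  grip=[0,0,0],
)

```text
clock: 8.33
position: [505.9, 207.9, 112.9]
ee_rot: [-0.065, 0.998, -0.0, -0.001]
contact_force: [0.6, -5.3, -4.5]
gripper_width: 23.2
```

Call:
play_rows(
  travel=[
    [0,0.0004,0],
    [0,0.0004,0],
    [0,0,0],
  ],
  rotation=[
    [0,0,0],
    [0,0,0],
    [0,0,0],
  ],
  grip=[0,0,0],
)

```text
clock: 8.58
position: [505.8, 208.7, 113.0]
ee_rot: [-0.065, 0.998, -0.0, -0.001]
contact_force: [-0.8, -4.4, -5.8]
gripper_width: 23.5
```

Call:
play_rows(
  travel=[
    [0,0.0004,0],
    [0,0.0002,0],
    [0,0,0],
  ],
  rotation=[
    [0,0,0],
    [0,0,0],
    [0,0,0],
  ],
  grip=[0,0,0],
)

```text
clock: 8.83
position: [505.8, 209.1, 113.0]
ee_rot: [-0.065, 0.998, -0.001, -0.001]
contact_force: [0.4, -6.3, -4.6]
gripper_width: 23.0
```

Call:
play_rows(
  travel=[
    [0,0.0003,0],
    [0,0.0003,0],
    [0,0,0],
  ],
  rotation=[
    [0,0,0],
    [0,0,0],
    [0,0,0],
  ],
  grip=[0,0,0],
)

```text
clock: 9.08
position: [505.8, 209.1, 113.0]
ee_rot: [-0.065, 0.998, -0.001, -0.001]
contact_force: [0.8, -7.6, -5.3]
gripper_width: 23.3
```

Call:
play_rows(
  travel=[
    [0,0.0003,0],
    [0,0.0003,0],
    [0,0,0],
    [0,0,0],
  ],
  rotation=[
    [0,0,0],
    [0,0,0],
    [0,0,0],
    [0,0,0],
  ],
  grip=[0,0,0,0],
)

```text
clock: 9.42
position: [505.7, 209.2, 113.0]
ee_rot: [-0.065, 0.998, -0.001, -0.001]
contact_force: [1.3, -9.0, -5.1]
gripper_width: 23.4
```

Call:
play_rows(
  travel=[
    [0,0.0004,0],
    [0,0.0004,0],
    [0,0,0],
    [0,0,0],
    [0,0,0],
    [0,0,0],
    [0,0,0],
    [0,0,0],
  ],
  rotation=[
    [0,0,0],
    [0,0,0],
    [0,0,0],
    [0,0,0],
    [0,0,0],
    [0,0,0],
    [0,0,0],
    [0,0,0],
  ],
  grip=[0,0,0,0,0,0,0,0],
)

```text
clock: 10.08
position: [505.7, 209.3, 113.1]
ee_rot: [-0.065, 0.998, -0.002, -0.001]
contact_force: [1.7, -11.1, -4.2]
gripper_width: 23.1
```

```bash
python3 -c "
from h import *
near('s4')"
```

```text
10.0833 [505.7 209.3 113.1] [  1.7 -11.1  -4.2] [-0.1  1.  -0.  -0. ]
tcp rail xy 528.6000275436099 141.9945585460191
yellow 40 X [511.  513.1] Y [149.9 153.4 157.3 160.3 164.5] Z [71.3 95.5]
blue 93 X [505.1 523.7] Y [167.2 170.2 172.8 174.5 175.1] Z [76.  94.3]
```

Call:
play_rows(
  travel=[
    [0,-0.001,0],
    [0,-0.001,0],
    [0,-0.001,0],
    [0,-0.001,0],
    [0,-0.0006,0],
    [0,0,0],
  ],
  rotation=[
    [0,0,0],
    [0,0,0],
    [0,0,0],
    [0,0,0],
    [0,0,0],
    [0,0,0],
  ],
  grip=[0,0,0,0,0,0],
)

```text
clock: 10.63
position: [507.8, 208.6, 114.2]
ee_rot: [-0.065, 0.998, 0.001, 0.002]
contact_force: [-0.7, 0.0, -1.2]
gripper_width: 23.5
```

Call:
play_rows(
  travel=[
    [0,0,-0.002],
    [0,0,-0.003],
    [0,0,-0.004],
    [0,0,-0.004],
    [0,0,-0.004],
    [0,0,-0.005],
    [0,0,-0.006],
    [0,0,-0.008],
    [0,0,-0.01],
    [0,0,0],
    [0,0,0],
  ],
  rotation=[
    [0,0,0],
    [0,0,0],
    [0,0,0],
    [0,0,0],
    [0,0,0],
    [0,0,0],
    [0,0,0],
    [0,0,0],
    [0,0,0],
    [0,0,0],
    [0,0,0],
  ],
  grip=[0,0,0,0,0,0,0,0,0,0,0],
)

```text
clock: 11.55
position: [507.1, 207.4, 160.4]
ee_rot: [-0.065, 0.998, 0.001, 0.001]
contact_force: [0.6, 0.3, -1.2]
gripper_width: 23.1
```

```bash
python3 - <<'E'
from h import *
d,P,X,Y=near('s5')
t=snap('top','t5');Q=pts(t);Xt=Q[...,0]*np.cos(.13)+Q[...,1]*np.sin(.13);Yt=Q[...,1]*np.cos(.13)-Q[...,0]*np.sin(.13)
for nm,X_,Y_,Z_ in(('scene',X,Y,P[...,2]),('top',Xt,Yt,Q[...,2])):
    m=(abs(X_-528)<22)&(Z_>75)&(Z_<(97 if nm=='scene' else 101))&(Y_>-60)&(Y_<190)
    h,_=np.histogram(Y_[m],np.arange(-60,191,2)); e=np.arange(-60,190,2)
    print(nm,[(int(a),int(b)) for a,b in zip(e,h) if b>2])
cv2.imwrite('pics/s5c.png',cv2.resize(d['image'][200:400,130:330],None,fx=3,fy=3,interpolation=cv2.INTER_CUBIC))
E
```

```text
11.55 [507.1 207.4 160.4] [ 0.6  0.3 -1.2] [-0.1  1.   0.   0. ]
tcp rail xy 529.7437207984399 139.94079906795218
yellow 166 X [512.5 542. ] Y [150.  159.3 162.6 163.  163.5] Z [123.  147.1]
blue 213 X [505.3 546.1] Y [167.1 170.2 173.2 174.4 175.2] Z [76.6 94. ]
copper 46 X [505.9 521.1] Y [33.4 37.5 38.9 39.3 40.2] Z [75.1 92.3]
scene [(32, 4), (34, 5), (36, 5), (38, 27), (40, 3), (138, 7), (140, 12), (142, 12), (144, 16), (146, 49), (164, 9), (166, 23), (168, 25), (170, 33), (172, 41), (174, 86)]
top [(-28, 10), (-26, 16), (-24, 16), (-22, 13), (-20, 3), (-18, 17), (28, 16), (30, 17), (32, 17), (34, 3), (36, 16), (136, 8), (138, 6), (140, 6), (142, 3), (144, 4), (162, 4), (164, 8), (166, 5), (168, 7), (170, 4), (172, 4)]
```

View pics/s5c.png

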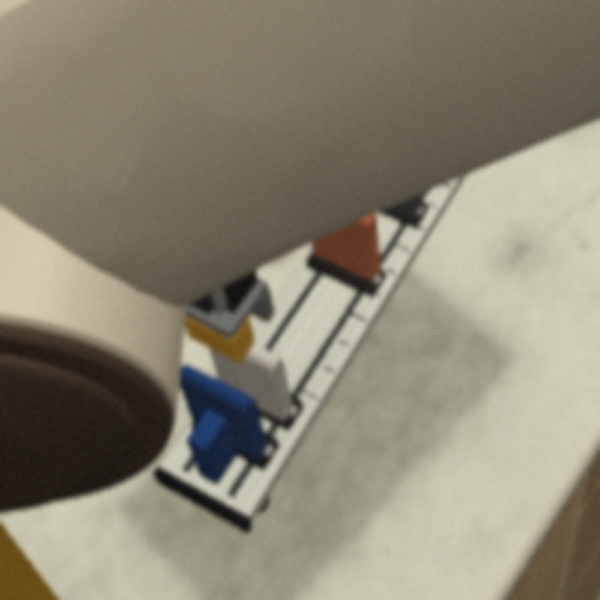

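The pale plate now stands one gauge width from the stop (gap about 17 mm by depth), and the gauge is clear above it. Next is plate 2, centred at about rail-Y 33.8.

Call:
play_rows(
  travel=[
    [0.001,-0.016,0],
    [0,-0.03,0],
    [0,-0.03,0],
    [0,-0.02,0.005],
    [0,-0.01,0.01],
    [0,0,0.005],
    [0,0,0],
    [0,0,0],
  ],
  rotation=[
    [0,0,0],
    [0,0,0],
    [0,0,0],
    [0,0,0],
    [0,0,0],
    [0,0,0],
    [0,0,0],
    [0,0,0],
  ],
  grip=[0,0,0,0,0,0,0,0],
)

```text
clock: 12.32
position: [519.3, 102.3, 138.6]
ee_rot: [-0.065, 0.998, -0.0, -0.001]
contact_force: [0.4, 0.4, -3.0]
gripper_width: 23.2
```

```bash
python3 -c "
from h import *
near('s6')"
```

```text
12.3167 [519.3 102.3 138.6] [ 0.4  0.4 -3. ] [-0.1  1.  -0.  -0. ]
tcp rail xy 528.1493075891891 34.0952661590631
yellow 171 X [510.9 540.3] Y [41.4 53.3 56.7 57.2 58. ] Z [ 94.4 124.8]
blue 208 X [505.4 546.2] Y [166.8 170.3 172.8 174.4 175.1] Z [76.5 94. ]
copper 47 X [506.  514.9] Y [31.7 35.1 37.2 38.9 40.1] Z [75.9 94.8]
```

Call:
play_rows(
  travel=[
    [0,0,0.002],
    [0,0,0.002],
    [0,0,0.002],
    [0,0,0.002],
    [0,0,0.002],
    [0,0,0.002],
    [0,0,0],
  ],
  rotation=[
    [0,0,0],
    [0,0,0],
    [0,0,0],
    [0,0,0],
    [0,0,0],
    [0,0,0],
    [0,0,0],
  ],
  grip=[0,0,0,0,0,0,0],
)

```text
clock: 12.95
position: [519.1, 101.8, 126.8]
ee_rot: [-0.065, 0.998, -0.0, -0.0]
contact_force: [-1.1, -0.4, -2.3]
gripper_width: 22.9
```

Call:
play_rows(
  travel=[
    [0,0,0.003],
    [0,0,0.003],
    [0,0,0.003],
    [0,0,0.003],
    [0,0,0.002],
    [0,0,0],
    [0,0.001,0],
    [0,0.002,0],
    [0,0.003,0],
    [0,0.004,0],
    [0,0.005,0],
    [0,0.005,0],
  ],
  rotation=[
    [0,0,0],
    [0,0,0],
    [0,0,0],
    [0,0,0],
    [0,0,0],
    [0,0,0],
    [0,0,0],
    [0,0,0],
    [0,0,0],
    [0,0,0],
    [0,0,0],
    [0,0,0],
  ],
  grip=[0,0,0,0,0,0,0,0,0,0,0,0],
)

```text
clock: 13.95
position: [516.5, 120.4, 113.0]
ee_rot: [-0.065, 0.998, -0.001, -0.001]
contact_force: [2.0, -5.8, -4.9]
gripper_width: 23.4
```

Call:
play_rows(
  travel=[
    [0,0.005,0],
    [0,0.005,0],
    [0,0.005,0],
    [0,0.005,0],
    [0,0.005,0],
    [0,0.005,0],
    [0,0.005,0],
    [0,0.005,0],
    [0,0.004,0],
    [0,0.003,0],
    [0,0.002,0],
    [0,0,0],
  ],
  rotation=[
    [0,0,0],
    [0,0,0],
    [0,0,0],
    [0,0,0],
    [0,0,0],
    [0,0,0],
    [0,0,0],
    [0,0,0],
    [0,0,0],
    [0,0,0],
    [0,0,0],
    [0,0,0],
  ],
  grip=[0,0,0,0,0,0,0,0,0,0,0,0],
)

```text
clock: 14.95
position: [509.8, 169.4, 112.9]
ee_rot: [-0.065, 0.998, -0.001, -0.001]
contact_force: [-0.1, -3.8, -3.4]
gripper_width: 23.4
```

```bash
python3 -c "
from h import *
near('s7')"
```

```text
14.95 [509.8 169.4 112.9] [-0.1 -3.8 -3.4] [-0.1  1.  -0.  -0. ]
tcp rail xy 527.4711758140484 101.90956341397799
yellow 142 X [509.9 532.9] Y [107.8 117.8 124.3 124.9 125.4] Z [72.2 99.4]
blue 42 X [504.8 510.4] Y [166.9 169.1 171.9 173.9 174.9] Z [75.6 93.1]
copper 42 X [505.5 511.7] Y [ 96.8 101.7 104.5 106.2 107.5] Z [78.6 97.1]
```

Call:
play_rows(
  travel=[
    [0,0.002,0],
    [0,0.002,0],
    [0,0.002,0],
    [0,0.0015,0],
    [0,0.001,0],
    [0,0.001,0],
    [0,0.0005,0],
    [0,0,0],
  ],
  rotation=[
    [0,0,0],
    [0,0,0],
    [0,0,0],
    [0,0,0],
    [0,0,0],
    [0,0,0],
    [0,0,0],
    [0,0,0],
  ],
  grip=[0,0,0,0,0,0,0,0],
)

```text
clock: 15.67
position: [508.5, 179.5, 113.0]
ee_rot: [-0.065, 0.998, -0.001, -0.001]
contact_force: [-1.2, -5.6, -3.6]
gripper_width: 23.3
```

Call:
play_rows(
  travel=[
    [0,0.0005,0],
    [0,0.0005,0],
    [0,0,0],
  ],
  rotation=[
    [0,0,0],
    [0,0,0],
    [0,0,0],
  ],
  grip=[0,0,0],
)

```text
clock: 15.92
position: [508.3, 180.5, 112.9]
ee_rot: [-0.065, 0.998, -0.001, -0.001]
contact_force: [0.2, -5.5, -3.5]
gripper_width: 23.3
```

Call:
play_rows(
  travel=[
    [0,0.0004,0],
    [0,0.0004,0],
    [0,0,0],
    [0,0,0],
  ],
  rotation=[
    [0,0,0],
    [0,0,0],
    [0,0,0],
    [0,0,0],
  ],
  grip=[0,0,0,0],
)

```text
clock: 16.25
position: [508.2, 181.4, 113.0]
ee_rot: [-0.065, 0.998, -0.0, -0.001]
contact_force: [-1.5, -4.6, -3.5]
gripper_width: 23.0
```

Call:
play_rows(
  travel=[
    [0,0.0003,0],
    [0,0.0003,0],
    [0,0,0],
    [0,0,0],
  ],
  rotation=[
    [0,0,0],
    [0,0,0],
    [0,0,0],
    [0,0,0],
  ],
  grip=[0,0,0,0],
)

```text
clock: 16.58
position: [508.2, 181.6, 112.9]
ee_rot: [-0.065, 0.998, -0.001, -0.001]
contact_force: [-0.2, -6.4, -3.5]
gripper_width: 23.2
```

Call:
play_rows(
  travel=[
    [0,0.0003,0],
    [0,0.0003,0],
    [0,0,0],
    [0,0,0],
    [0,0,0],
    [0,0,0],
  ],
  rotation=[
    [0,0,0],
    [0,0,0],
    [0,0,0],
    [0,0,0],
    [0,0,0],
    [0,0,0],
  ],
  grip=[0,0,0,0,0,0],
)

```text
clock: 17.08
position: [508.2, 181.7, 113.0]
ee_rot: [-0.065, 0.998, -0.001, -0.001]
contact_force: [0.3, -7.6, -3.1]
gripper_width: 23.1
```

Call:
play_rows(
  travel=[
    [0,0.0003,0],
    [0,0,0],
    [0,0,0],
    [0,0,0],
    [0,0,0],
    [0,0,0],
  ],
  rotation=[
    [0,0,0],
    [0,0,0],
    [0,0,0],
    [0,0,0],
    [0,0,0],
    [0,0,0],
  ],
  grip=[0,0,0,0,0,0],
)

```text
clock: 17.58
position: [508.1, 181.8, 113.0]
ee_rot: [-0.065, 0.998, -0.001, -0.001]
contact_force: [0.8, -8.2, -3.4]
gripper_width: 23.4
```

```bash
cat >> h.py <<'E'
def topgap(tag):
    t=snap('top',tag);Q=pts(t);X=Q[...,0]*np.cos(.13)+Q[...,1]*np.sin(.13);Y=Q[...,1]*np.cos(.13)-Q[...,0]*np.sin(.13)
    m=(abs(X-528)<22)&(Q[...,2]>80)&(Q[...,2]<101)&(Y>-60)&(Y<190)
    y=np.sort(Y[m]); g=np.split(y,np.where(np.diff(y)>5)[0]+1)
    print('top clusters',[(len(a),round(float(np.median(a)),1)) for a in g if len(a)>5])
E
python3 -c "
from h import *
near('s8');topgap('t8')"
```

```text
17.5833 [508.1 181.8 113. ] [ 0.8 -8.2 -3.4] [-0.1  1.  -0.  -0. ]
tcp rail xy 527.4143603154894 114.37376682110822
yellow 70 X [509.8 527.2] Y [121.3 125.2 130.1 136.4 137.3] Z [ 74.3 100.8]
blue 43 X [504.9 510.8] Y [167.  169.  171.  173.8 174.8] Z [76.3 93. ]
copper 48 X [505.2 511.9] Y [109.7 113.5 115.8 118.4 120. ] Z [76.5 93.5]
top clusters [(69, -22.6), (52, 124.5), (39, 167.2)]
```

Call:
play_rows(
  travel=[
    [0,-0.001,0],
    [0,-0.001,0],
    [0,-0.001,0],
    [0,-0.0005,0],
    [0,0,0],
    [0,0,0],
  ],
  rotation=[
    [0,0,0],
    [0,0,0],
    [0,0,0],
    [0,0,0],
    [0,0,0],
    [0,0,0],
  ],
  grip=[0,0,0,0,0,0],
)

```text
clock: 18.18
position: [509.9, 181.0, 113.8]
ee_rot: [-0.065, 0.998, 0.001, 0.001]
contact_force: [-0.1, 0.4, -1.8]
gripper_width: 23.3
```

Call:
play_rows(
  travel=[
    [0,0,-0.002],
    [0,0,-0.003],
    [0,0,-0.004],
    [0,0,-0.004],
    [0,0,-0.004],
    [0,0,-0.005],
    [0,0,-0.006],
    [0,0,-0.008],
    [0,0,-0.01],
    [0,0,0],
    [0,0,0],
  ],
  rotation=[
    [0,0,0],
    [0,0,0],
    [0,0,0],
    [0,0,0],
    [0,0,0],
    [0,0,0],
    [0,0,0],
    [0,0,0],
    [0,0,0],
    [0,0,0],
    [0,0,0],
  ],
  grip=[0,0,0,0,0,0,0,0,0,0,0],
)

```text
clock: 19.1
position: [509.6, 180.3, 160.4]
ee_rot: [-0.065, 0.998, 0.001, 0.001]
contact_force: [0.1, -0.7, -2.1]
gripper_width: 22.9
```

Call:
play_rows(
  travel=[
    [0.001,-0.018,0],
    [0,-0.03,0],
    [0,-0.03,0],
    [0,-0.03,0.0],
    [0,-0.02,0.005],
    [0,-0.005,0.01],
    [0,0,0.005],
    [0,0,0],
    [0,0,0],
  ],
  rotation=[
    [0,0,0],
    [0,0,0],
    [0,0,0],
    [0,0,0],
    [0,0,0],
    [0,0,0],
    [0,0,0],
    [0,0,0],
    [0,0,0],
  ],
  grip=[0,0,0,0,0,0,0,0,0],
)

```text
clock: 19.85
position: [525.2, 48.7, 138.7]
ee_rot: [-0.065, 0.998, -0.0, -0.001]
contact_force: [0.7, -0.7, -1.2]
gripper_width: 23.2
```

```bash
python3 -c "
from h import *
d,P,X,Y=near('s9');topgap('t9')
cv2.imwrite('pics/s9c.png',cv2.resize(d['image'][190:390,150:350],None,fx=3,fy=3,interpolation=cv2.INTER_CUBIC))
"
```

```text
19.85 [525.2  48.7 138.7] [ 0.7 -0.7 -1.2] [-0.1  1.  -0.  -0. ]
tcp rail xy 527.0755564662622 -19.819900312297925
yellow 158 X [509.8 539.2] Y [-12.6   1.3   2.9   3.4   4.2] Z [ 97.3 124.1]
blue 212 X [505.1 546.9] Y [166.9 170.2 172.9 174.5 175.1] Z [76.4 94.2]
copper 216 X [505.7 548.3] Y [111.2 115.3 118.1 119.3 120.2] Z [75.6 93.9]
top clusters [(19, -20.2), (56, 112.9), (23, 138.9)]
```

View pics/s9c.png

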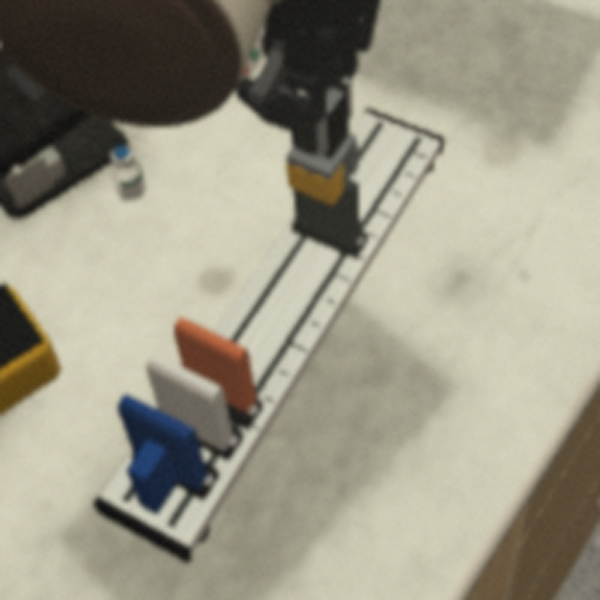

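The stop, pale and copper plates stand at even gaps, and the gauge hangs over the dark plate. Now lowering onto plate 3.

Call:
play_rows(
  travel=[
    [0,-0.0006,0.002],
    [0,0,0.002],
    [0,0,0.002],
    [0,0,0.002],
    [0,0,0.002],
    [0,0,0.002],
    [0,0,0],
  ],
  rotation=[
    [0,0,0],
    [0,0,0],
    [0,0,0],
    [0,0,0],
    [0,0,0],
    [0,0,0],
    [0,0,0],
  ],
  grip=[0,0,0,0,0,0,0],
)

```text
clock: 20.53
position: [525.7, 46.7, 127.2]
ee_rot: [-0.065, 0.998, -0.001, -0.0]
contact_force: [1.6, -3.5, -1.9]
gripper_width: 23.1
```

Call:
play_rows(
  travel=[
    [0,0,0.003],
    [0,0,0.003],
    [0,0,0.003],
    [0,0,0.003],
    [0,0,0.002],
    [0,0,0],
    [0,0.001,0],
    [0,0.002,0],
    [0,0.003,0],
    [0,0.004,0],
    [0,0.005,0],
    [0,0.005,0],
  ],
  rotation=[
    [0,0,0],
    [0,0,0],
    [0,0,0],
    [0,0,0],
    [0,0,0],
    [0,0,0],
    [0,0,0],
    [0,0,0],
    [0,0,0],
    [0,0,0],
    [0,0,0],
    [0,0,0],
  ],
  grip=[0,0,0,0,0,0,0,0,0,0,0,0],
)

```text
clock: 21.53
position: [522.5, 66.8, 112.6]
ee_rot: [-0.065, 0.998, -0.0, -0.001]
contact_force: [2.2, -5.3, -2.2]
gripper_width: 23.0
```

Call:
play_rows(
  travel=[
    [0,0.005,0],
    [0,0.005,0],
    [0,0.005,0],
    [0,0.005,0],
    [0,0.005,0],
    [0,0.005,0],
    [0,0.005,0],
    [0,0.005,0],
    [0,0.005,0],
    [0,0.005,0],
    [0,0.005,0],
    [0,0.005,0],
  ],
  rotation=[
    [0,0,0],
    [0,0,0],
    [0,0,0],
    [0,0,0],
    [0,0,0],
    [0,0,0],
    [0,0,0],
    [0,0,0],
    [0,0,0],
    [0,0,0],
    [0,0,0],
    [0,0,0],
  ],
  grip=[0,0,0,0,0,0,0,0,0,0,0,0],
)

```text
clock: 22.53
position: [514.3, 126.1, 112.5]
ee_rot: [-0.065, 0.998, -0.001, -0.001]
contact_force: [1.3, -5.6, -0.5]
gripper_width: 23.3
```

Call:
play_rows(
  travel=[
    [0,0.005,0],
    [0,0.004,0],
    [0,0.003,0],
    [0,0.002,0],
    [0,0.001,0],
    [0,0,0],
  ],
  rotation=[
    [0,0,0],
    [0,0,0],
    [0,0,0],
    [0,0,0],
    [0,0,0],
    [0,0,0],
  ],
  grip=[0,0,0,0,0,0],
)

```text
clock: 23.03
position: [512.3, 141.3, 112.6]
ee_rot: [-0.065, 0.998, -0.0, -0.001]
contact_force: [-0.5, -3.9, -1.9]
gripper_width: 23.2
```

```bash
python3 -c "
from h import *
near('s10')"
```

```text
23.0333 [512.3 141.3 112.6] [-0.5 -3.9 -1.9] [-0.1  1.  -0.  -0. ]
tcp rail xy 526.3042462413694 73.65665077828866
yellow 155 X [508.9 537. ] Y [80.4 91.9 96.2 96.7 97.3] Z [71.3 99.6]
blue 205 X [505.4 545.4] Y [167.  170.3 172.8 174.5 175. ] Z [76.3 93.7]
copper 125 X [505.5 528.6] Y [111.1 114.9 117.8 119.6 120.1] Z [75.6 93.3]
```

Call:
play_rows(
  travel=[
    [0,0.002,0],
    [0,0.002,0],
    [0,0.002,0],
    [0,0.002,0],
    [0,0.001,0],
    [0,0.001,0],
    [0,0.0005,0],
    [0,0.0005,0],
    [0,0,0],
  ],
  rotation=[
    [0,0,0],
    [0,0,0],
    [0,0,0],
    [0,0,0],
    [0,0,0],
    [0,0,0],
    [0,0,0],
    [0,0,0],
    [0,0,0],
  ],
  grip=[0,0,0,0,0,0,0,0,0],
)

```text
clock: 23.83
position: [510.8, 151.9, 112.6]
ee_rot: [-0.065, 0.998, -0.0, -0.001]
contact_force: [-2.2, -4.2, -3.2]
gripper_width: 23.3
```

Call:
play_rows(
  travel=[
    [0,0.0005,0],
    [0,0.0005,0],
    [0,0,0],
    [0,0,0],
  ],
  rotation=[
    [0,0,0],
    [0,0,0],
    [0,0,0],
    [0,0,0],
  ],
  grip=[0,0,0,0],
)

```text
clock: 24.17
position: [510.7, 153.0, 112.6]
ee_rot: [-0.065, 0.998, -0.0, -0.001]
contact_force: [-0.7, -6.5, -3.5]
gripper_width: 23.2
```

Call:
play_rows(
  travel=[
    [0,0.0004,0],
    [0,0.0004,0],
    [0,0,0],
    [0,0,0],
  ],
  rotation=[
    [0,0,0],
    [0,0,0],
    [0,0,0],
    [0,0,0],
  ],
  grip=[0,0,0,0],
)

```text
clock: 24.5
position: [510.6, 153.7, 112.6]
ee_rot: [-0.065, 0.998, -0.0, -0.001]
contact_force: [-1.9, -4.7, -3.4]
gripper_width: 23.5
```

Call:
play_rows(
  travel=[
    [0,0.0003,0],
    [0,0.0003,0],
    [0,0,0],
    [0,0,0],
  ],
  rotation=[
    [0,0,0],
    [0,0,0],
    [0,0,0],
    [0,0,0],
  ],
  grip=[0,0,0,0],
)

```text
clock: 24.83
position: [510.5, 154.1, 112.6]
ee_rot: [-0.065, 0.998, -0.001, -0.001]
contact_force: [-0.1, -5.8, -4.3]
gripper_width: 23.2
```

Rail-Y is now 86.6, at the expected contact. I'll continue in small steps.

Call:
play_rows(
  travel=[
    [0,0.0003,0],
    [0,0.0003,0],
    [0,0,0],
    [0,0,0],
  ],
  rotation=[
    [0,0,0],
    [0,0,0],
    [0,0,0],
    [0,0,0],
  ],
  grip=[0,0,0,0],
)

```text
clock: 25.17
position: [510.5, 154.2, 112.6]
ee_rot: [-0.065, 0.998, -0.001, -0.001]
contact_force: [0.1, -7.4, -3.9]
gripper_width: 23.3
```

Call:
play_rows(
  travel=[
    [0,0.0004,0],
    [0,0,0],
    [0,0,0],
    [0,0,0],
    [0,0,0],
    [0,0,0],
    [0,0,0],
  ],
  rotation=[
    [0,0,0],
    [0,0,0],
    [0,0,0],
    [0,0,0],
    [0,0,0],
    [0,0,0],
    [0,0,0],
  ],
  grip=[0,0,0,0,0,0,0],
)

```text
clock: 25.75
position: [510.5, 154.3, 112.6]
ee_rot: [-0.065, 0.998, -0.001, -0.001]
contact_force: [-0.2, -8.6, -3.9]
gripper_width: 23.1
```

Call:
play_rows(
  travel=[
    [0,-0.001,0],
    [0,-0.001,0],
    [0,-0.001,0],
    [0,-0.0007,0],
    [0,0,0],
    [0,0,0],
  ],
  rotation=[
    [0,0,0],
    [0,0,0],
    [0,0,0],
    [0,0,0],
    [0,0,0],
    [0,0,0],
  ],
  grip=[0,0,0,0,0,0],
)

```text
clock: 26.25
position: [512.5, 153.1, 113.8]
ee_rot: [-0.065, 0.998, 0.001, 0.001]
contact_force: [0.0, 0.1, -1.1]
gripper_width: 23.2
```

Call:
play_rows(
  travel=[
    [0,0,-0.002],
    [0,0,-0.003],
    [0,0,-0.004],
    [0,0,-0.004],
    [0,0,-0.004],
    [0,0,-0.005],
    [0,0,-0.006],
    [0,0,-0.008],
    [0,0,-0.01],
    [0,0,-0.01],
    [0,0,0],
    [0,0,0],
  ],
  rotation=[
    [0,0,0],
    [0,0,0],
    [0,0,0],
    [0,0,0],
    [0,0,0],
    [0,0,0],
    [0,0,0],
    [0,0,0],
    [0,0,0],
    [0,0,0],
    [0,0,0],
    [0,0,0],
  ],
  grip=[0,0,0,0,0,0,0,0,0,0,0,0],
)

```text
clock: 27.25
position: [512.2, 152.5, 170.3]
ee_rot: [-0.065, 0.998, 0.001, 0.001]
contact_force: [0.1, -0.5, -2.9]
gripper_width: 23.3
```

Call:
play_rows(
  travel=[
    [0.0024,-0.015,0],
    [0.0046,-0.03,0],
    [0.0046,-0.03,0],
    [0.0046,-0.03,0],
    [0.0046,-0.03,0],
    [0.0046,-0.03,0],
    [0.0046,-0.03,0],
    [0.0046,-0.03,0],
    [0.0046,-0.03,0],
    [0.0046,-0.03,0],
    [0.0046,-0.029,0],
    [0,0,0],
  ],
  rotation=[
    [0,0,0],
    [0,0,0],
    [0,0,0],
    [0,0,0],
    [0,0,0],
    [0,0,0],
    [0,0,0],
    [0,0,0],
    [0,0,0],
    [0,0,0],
    [0,0,0],
    [0,0,0],
  ],
  grip=[0,0,0,0,0,0,0,0,0,0,0,0],
)

```text
clock: 28.25
position: [503.1, -169.7, 168.5]
ee_rot: [-0.062, 0.998, -0.0, -0.001]
contact_force: [0.6, 0.7, -3.0]
gripper_width: 23.2
```

```bash
python3 -c "
from h import *
d,P,X,Y=near('s11');topgap('t11')
m=(abs(X-528)<22)&(P[...,2]>78)&(P[...,2]<97)&(Y>60)&(Y<190)
y=np.sort(Y[m]);g=np.split(y,np.where(np.diff(y)>3)[0]+1);print([(len(a),np.percentile(a,[5,60,95])) for a in g])
Z=(abs(P[...,0]-505)<25)&(abs(P[...,1]+160)<40)&(P[...,2]>90)&(P[...,2]<165);print('gauge',np.percentile(P[Z],[3,97],axis=0))
"
```

```text
28.25 [ 503.1 -169.7  168.5] [ 0.6  0.7 -3. ] [-0.1  1.  -0.  -0. ]
tcp rail xy 476.89196799260645 -233.47977623819938
blue 209 X [505.3 546.1] Y [167.  170.1 172.9 174.4 175. ] Z [77.6 93.9]
copper 218 X [505.8 548.4] Y [111.  114.9 117.9 119.5 120.1] Z [76.3 93.8]
top clusters [(76, 85.2), (79, 113.0), (71, 139.5), (80, 167.1)]
[(185, array([84.4, 91.2, 92.5])), (196, array([111.3, 118.7, 120. ])), (197, array([138.5, 146. , 147.4])), (201, array([166.2, 173.4, 174.9]))]
gauge [[ 484.1 -179.2  127.8]
 [ 514.2 -144.8  160.6]]
```

The gaps measure about 17.4–17.5 mm, both from the scene view (pitches 27.5, 27.4, 27.5) and from the contact positions (27.6, 27.5). Setting the gauge down.

Call:
play_rows(
  travel=[
    [0,0,0.02],
    [0,0,0.03],
    [0,0,0.03],
    [0,0,0.02],
    [0,0,0.012],
    [0,0,0.006],
    [0,0,0.003],
    [0,0,0],
    [0,0,0],
  ],
  rotation=[
    [0,0,0],
    [0,0,0],
    [0,0,0],
    [0,0,0],
    [0,0,0],
    [0,0,0],
    [0,0,0],
    [0,0,0],
    [0,0,0],
  ],
  grip=[0,0,0,0,0,0,0,0,0],
)

```text
clock: 29.1
position: [505.2, -165.2, 49.1]
ee_rot: [-0.065, 0.998, -0.0, 0.001]
contact_force: [0.5, 0.0, -2.0]
gripper_width: 23.1
```

Call:
play_rows(
  travel=[
    [0,0,0.001],
    [0,0,0.001],
    [0,0,0],
  ],
  rotation=[
    [0,0,0],
    [0,0,0],
    [0,0,0],
  ],
  grip=[0,0,0],
)

```text
clock: 29.35
position: [504.7, -165.4, 46.8]
ee_rot: [-0.065, 0.998, -0.0, 0.001]
contact_force: [1.0, 0.2, -3.2]
gripper_width: 23.3
```

Call:
play_rows(
  travel=[
    [0,0,0.001],
    [0,0,0.001],
    [0,0,0.001],
    [0,0,0.001],
    [0,0,0],
  ],
  rotation=[
    [0,0,0],
    [0,0,0],
    [0,0,0],
    [0,0,0],
    [0,0,0],
  ],
  grip=[0,0,0,0,0],
)

```text
clock: 29.77
position: [504.3, -165.4, 42.0]
ee_rot: [-0.065, 0.998, 0.0, -0.0]
contact_force: [-0.7, -0.3, -1.9]
gripper_width: 23.3
```

Call:
play_rows(
  travel=[
    [0,0,0.0007],
    [0,0,0.0007],
    [0,0,0],
  ],
  rotation=[
    [0,0,0],
    [0,0,0],
    [0,0,0],
  ],
  grip=[0,0,0],
)

```text
clock: 30.02
position: [504.6, -165.4, 41.3]
ee_rot: [-0.065, 0.998, -0.0, 0.0]
contact_force: [-1.5, 0.2, 2.8]
gripper_width: 23.1
```

Call:
play_rows(
  travel=[
    [0,0,0],
    [0,0,0],
    [0,0,0],
    [0,0,0],
    [0,0,0],
    [0,0,0],
    [0,0,0],
    [0,0,-0.01],
    [0,0,-0.02],
    [0,0,-0.03],
    [0,0,-0.03],
    [0,0,-0.03],
  ],
  rotation=[
    [0,0,0],
    [0,0,0],
    [0,0,0],
    [0,0,0],
    [0,0,0],
    [0,0,0],
    [0,0,0],
    [0,0,0],
    [0,0,0],
    [0,0,0],
    [0,0,0],
    [0,0,0],
  ],
  grip=[0.35,0.4,0.5,0.6,0.7,0.7,0.7,0.7,0.7,0.7,0.7,0.7],
)

```text
clock: 31.02
position: [504.2, -165.4, 162.9]
ee_rot: [-0.065, 0.998, -0.0, 0.0]
contact_force: [0.2, 0.0, -1.6]
gripper_width: 59.9
```

Call:
play_rows(
  travel=[
    [0.03,-0.02,-0.02],
    [0.03,-0.02,-0.01],
    [0.03,-0.02,0],
    [0,0,0],
    [0,0,0],
    [0,0,0],
  ],
  rotation=[
    [0,0,0],
    [0,0,0],
    [0,0,0],
    [0,0,0],
    [0,0,0],
    [0,0,0],
  ],
  grip=[0.7,0.7,0.7,0.7,0.7,0.7],
)

```text
clock: 31.52
position: [423.2, -236.7, 191.6]
ee_rot: [-0.065, 0.998, -0.0, 0.001]
contact_force: [-0.4, 0.0, 0.1]
gripper_width: 59.8
```

```bash
python3 -c "
from h import *
d,P,X,Y=near('s12');topgap('t12')
m=(abs(X-528)<22)&(P[...,2]>78)&(P[...,2]<97)&(Y>60)&(Y<190)
y=np.sort(Y[m]);g=np.split(y,np.where(np.diff(y)>3)[0]+1);print([(len(a),np.percentile(a,[5,60,95])) for a in g])
Z=(abs(P[...,0]-505)<30)&(abs(P[...,1]+163)<35)&(P[...,2]>6)&(P[...,2]<100);print('gauge',np.percentile(P[Z],[3,97],axis=0))
a=load('scene0')['image']
for nm,(x0,y0,x1,y1) in dict(pig=(240,150,275,195),vial=(180,228,205,258)).items(): print(nm,'mean px diff',cv2.absdiff(a,d['image'])[y0:y1,x0:x1].mean())
cv2.imwrite('pics/s12c.png',cv2.resize(d['image'][110:380,130:400],None,fx=2.2,fy=2.2,interpolation=cv2.INTER_CUBIC))
"
```

```text
31.5167 [ 423.2 -236.7  191.6] [-0.4  0.   0.1] [-0.1  1.  -0.   0. ]
tcp rail xy 388.92189582647626 -289.58776782294706
blue 212 X [505.4 546.2] Y [167.5 170.3 172.8 174.5 175.1] Z [76.  94.1]
copper 222 X [505.5 548.8] Y [111.1 115.1 118.  119.5 120.2] Z [76.5 94. ]
top clusters [(78, 85.1), (80, 113.0), (67, 139.9), (81, 166.9)]
[(184, array([84.5, 91.3, 92.6])), (191, array([111.8, 118.8, 120. ])), (194, array([138.7, 146. , 147.6])), (200, array([166.3, 173.5, 175. ]))]
gauge [[ 486.  -174.7    8. ]
 [ 515.  -140.5   73.3]]
pig mean px diff 2.4783068783068782
vial mean px diff 2.6475555555555554
```

View pics/s12c.png

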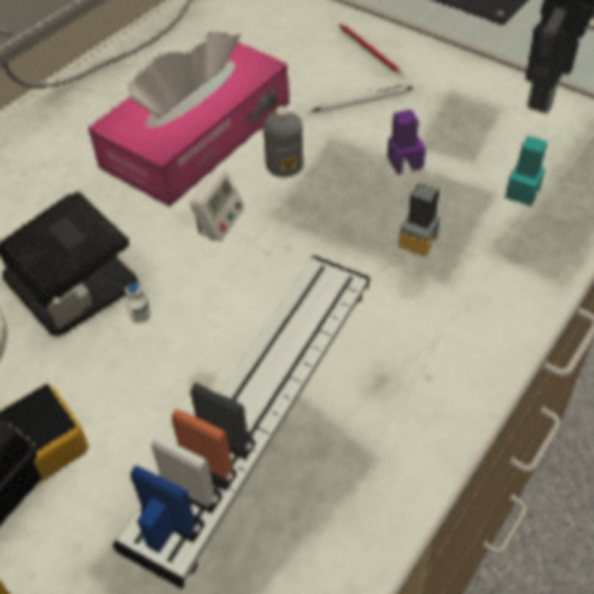

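The last picture shows the gauge standing upright on the worktop with its top at z≈73 mm, the plates evenly spaced by the stop, the bystanders where they were, and the gripper clear.

```bash
python3 -c "
from h import *
workorder.job_done()"
```

```text
the job is handed in; nothing more can be done
```

I set the three plates with the gauge and handed the job in at about 31.5 s of the 72 s allowed; no verdict is reported at hand-in.

**Pushes:** I read the force only at the end of each move, so brief peaks in between weren't seen. The total push was about 11 N for plate 1 against the stop, 8.2 N for plate 2 against plate 1, and 8.6 N for plate 3 against plate 2. I held each for at least half a second, took the side load off and lifted straight up.

**Gaps:** All three measure about 17.4–17.5 mm from the scene camera and from the contact positions. The top camera is coarser and gives about 17.0, 16.9 and 17.9 mm. All of these are within 15.5–19.0 mm, and the already-set plates did not move measurably during the later steps.

**Gauge and bystanders:** The gauge stands upright on the worktop, let go, with its top at about 73 mm, and the gripper is clear of it. The lead pot and vial look the same as in the first picture.

**What did not agree:** The two cameras differ by 2–4 mm in absolute position. I allowed for this using the gauge's known position in the gripper. No check failed.

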